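# Fit the tube block on the heated shaker and switch it on

### The job

Pick up the aluminium tube block by its handle and lower it into the well of the heated shaker, its bevelled end towards the back. Shuffle it about gently, without forcing it down, until the slot underneath finds the driving key and the block drops fully home and sits flat. Then let go of it and switch the shaker on at the rocker switch, leaving the glassware and the tube rack alone.

Things in the scene. Friction and masses are not known exactly. Their poses are not given: they have to be found in the camera images.
- shaker: Heated tube shaker fixed to the bench, 260 x 200 x 110 mm (x, y, z), white top on a grey base; origin at the centre of its underside, its x axis points from the front (control panel) to the back. The flat top deck is 110 mm up. The front 80 mm of the top is a control panel that slopes down by 12.7 degrees to 92 mm at the front edge.
- well (a point): Middle of the well in the shaker's deck, at the level of the carriage plate that is its floor (80 mm above the bench, 30 mm below the deck); axes as the shaker's. The opening is 92 mm (x) by 66 mm (y), so the block has 6 mm of play all round.
- key_mean (a point): On the carriage plate, the middle of the orbit of the steel driving key: a boss 14 mm (x) by 26 mm (y), 6 mm high, always square to the shaker. This point is fixed to the shaker, 16 mm behind well. The key itself is not measured: the carriage orbits on a 4 mm eccentric and has stopped anywhere on it, so the key's middle stands 4 mm off this point in an unknown direction, held stiffly.
- block: Loose aluminium tube block, 80 x 54 x 36 mm, 0.36 kg give or take a quarter, eight tube bores in two rows; origin at the centre of its underside, z up. The +x end has its two upright corners bevelled by 8 mm and goes towards the back of the shaker (block x along shaker x). Home, the underside lies flat on the carriage plate; on top of the key it stands 6 mm too high.
- block_slot (a point): Middle of the mouth of the slot for the key in the block's underside, 16 mm from the block's origin towards its +x end; the slot is 16.5 mm (x) by 28.5 mm (y) and 8 mm deep. Axes as the block's. A push of 5 to 10 N is plenty; over 25 N on the key would harm the drive.
- block_grip (a point): Middle of the block's steel bail handle: a bar 72 mm long (along block x), 12 mm wide and 12 mm high, its middle 64 mm above the block's underside and 28 mm above the block's top, on two thin posts 29 mm either side of the middle. Axes as the block's.
- rocker (a joint): Rocker switch on the sloping panel, black, 34 mm wide (y) and 22 mm long (x): 0 is off, 0.30 rad is fully on. Off, its right half (-y of the shaker) stands up; pressing that half down (about 4 N, 5 mm of travel) switches on, and it stays. Its flat half stands 5 mm proud of the panel.
- rocker_on (a point): Top outer edge of the rocker's right half, the end to press down; moves with the rocker (about 9 mm above the panel when off, 5 mm when on).
- bottle: Bystander: amber bottle, 66 mm across, 165 mm tall; origin at the centre of its base.
- flask: Bystander: conical glass flask, 84 mm across, 130 mm tall; origin at the centre of its base.
- rack: Bystander: cream tube rack with two rows of capped tubes, 200 x 55 mm, 78 mm tall; origin at the centre of its base.

How it is judged (in metres and radians):
On the way, in this order (a step that is already met when the one before it is completed fails the run):
1. the block is fully home in the well, flat on the carriage, bevelled end to the back (z of block in the frame of well below 0.002 m and horizontal distance between block and well below 0.01 m and angle between block's own z axis and vertical below 0.04 rad), for 0.3 s.
2. then the rocker is switched on (value of joint rocker above 0.2 rad), for 0.2 s.
At the end, for the whole second after the job is handed in: The block is at rest in the well, its underside within 2 mm of the carriage plate and tilted less than 0.04 rad, its middle within 10 mm of the well's; the rocker is beyond 0.2 rad (on); the robot touches nothing (all of step 1 and z of block in the frame of well above -0.003 m and linear speed of block below 0.02 m/s and value of joint rocker above 0.2 rad).
It fails at once if the block is forced: more than 25 N between block and shaker (contact force between block and shaker above 25 N).
It fails at once if the bottle is shifted by more than 30 mm (distance of bottle from where it was at the start of the episode above 0.03 m).
It fails at once if the flask is shifted by more than 30 mm (distance of flask from where it was at the start of the episode above 0.03 m).
It fails at once if the tube rack is shifted by more than 30 mm (distance of rack from where it was at the start of the episode above 0.03 m).
It also fails if it takes over 61 s, if anything falls off the work surface, if the arm or the gripper's body presses on something with over 40 N, if the wrist force passes 120 N, or if a joint passes its speed limit or range.

### The arm

A 6-joint arm with a two-finger parallel gripper is mounted at the origin on the work surface. World frame = base frame: x ahead of the robot, y to its left, z up, the work surface at z = 0. Lengths are in mm, angles in degrees, forces in N, time in s.
With the tool pointing down it reaches from about 250 to 800 mm from the base axis. Payload 3.9 kg.
Tool frame: the origin (TCP) lies midway between the tips of the shut fingers; the grasp point (between the pads) lies 19 mm behind it; z points along the fingers, y is the line along which they close (so a half turn about z gives the same grasp; the last joint's range is limited). The gripper opens to 85 mm and grips with 20 to 120 N. Pads are 22 mm wide; open, the fingers measure 114 mm over their backs; the gripper's body (76 mm by 85 mm) begins 54 mm behind the grasp point. The pads swing forward as they close: fully open they stand 13 mm farther back than shut.
Start: joints at [64.687, 14.897, -7.913, 67.191, 0, 90], TCP at [224.467, 474.584, 231.304] pointing down, gripper open.
Joint ranges: [-159.42, 159.42], [-47.68, 98.78], [-73.54, 78.23], [-108.79, 121.32], [-90, 84.71], [-180, 180]. Speed limits (degrees/s): [147.25, 147.25, 180, 180, 180, 180].

### API

Orientations are given as [roll, pitch, yaw] about the fixed x, y, z axes, in that order (R = Rz(yaw) Ry(pitch) Rx(roll)).
In Python, from station import env gives the robot as it stands.
- The arm moves only by the shell command python3 -m inch 'ROWS' [FORCE]. ROWS is JSON, a list of rows, each a list of 5 numbers: the shift along the tool's x, y, z in cm, then the turn about the tool's z in degrees, then the gripper's target within -1 to 1 (fully open at 1, half-way at 0, shut at -1). In form: [[dx, dy, dz, turn, claw], ...]. A call has 1 to 8 rows; each row is the pose to reach, as a shift and turn from the pose commanded when the call began, along the tool's axes at that moment; what a row does not reach only later rows make up. A row lasts 1/12 s, in which the tool goes at most 41.7 mm and 7.16 degrees, less where a joint would pass 70% of its speed; a pose out of reach is approached as far as the arm can. A call with a gripper value outside its range is refused whole. The fingers move at their own pace and stop on an object; FORCE is the grip in N (left out, the last holds). Time passes only in rows, so rows that repeat a pose let the fingers close. It gives the time, the measured TCP pose, the force, the opening and the grip force at its end, in the units of the state.
- env.get_state(): the state, without advancing time (a new reading comes with each control period).
- env.capture(name): name is "scene" or "top" or "wrist"; returns a dict with "pixels" (480x640x3 uint8, red, green, blue), "intrinsics" (3x3 intrinsics, pixels), "extrinsics" (4x4, takes a point from camera to world coordinates); the wrist camera has in their place "mount" (4x4, takes a point from camera to tool coordinates, whose origin is the TCP and whose axes are the flange's). Camera axes: x right, y down, z forward; pixel columns grow to the right and rows downward; lengths in mm; the calibration is good to about 2 mm. A picture is of the moment at which its call begins: read the wrist's pose just before it. There is no depth.
- env.close_job(): hands the job in; it is judged then, once.
The state is a dict: "t": time; "q": joint angles; "dq": joint speeds; "tau": joint torques, N m; "ee_pos": TCP position; "orientation": TCP orientation; "ft_force": force on the tool from outside, world axes, zero at the start; "wrist_torque": the same for the moment, N m; "finger_gap": finger opening in mm; "grip_force": force on a finger pad.
Only numpy, scipy, OpenCV 4.12 (cv2) and the standard library are available. Lean on these libraries where they do the work, as an engineer would, in place of code of your own. Each camera call takes 0.05 s, during which the arm holds its last target. There are 200 camera calls.

## Working session

There is one attempt and no reset: what is moved stays moved. The work goes in short steps, Python scripts to look and compute and a shell command to move; the robot and the scene stay as the last step left them, time stands still between calls to the robot, and variables do not carry over. Pictures are saved under pics/ and viewed, at most 12 in all, crops included, and the job is handed in when it is done.

```bash
mkdir -p pics; cat > h.py <<'E'
import numpy as np, cv2
from station import env
def snap(cam,fn):
    s=env.get_state(); c=env.capture(cam)
    cv2.imwrite('pics/'+fn+'.png',c['pixels'][:,:,::-1])
    if 'extrinsics' in c: T=np.array(c['extrinsics'])
    else:
        from scipy.spatial.transform import Rotation as R
        T=np.eye(4);T[:3,:3]=R.from_euler('xyz',s['orientation'],degrees=True).as_matrix();T[:3,3]=s['ee_pos'];T=T@np.array(c['mount'])
    np.savez('pics/'+fn+'.npz',K=c['intrinsics'],T=T)
    return s
def ray(fn,u,v,z):
    d=np.load('pics/'+fn+'.npz');T=d['T'];r=T[:3,:3]@np.linalg.solve(d['K'],[u,v,1]);o=T[:3,3]
    return (o+r*(z-o[2])/r[2]).round(1)
def proj(fn,p):
    d=np.load('pics/'+fn+'.npz');T=d['T'];c=T[:3,:3].T@(np.array(p)-T[:3,3]);x=d['K']@c;return (x[:2]/x[2]).round(1)
E
python3 - <<'E'
from h import *
s=snap('top','t0');snap('scene','s0');print(s)
print(np.load('pics/t0.npz')['T'].round(2),np.load('pics/s0.npz')['T'].round(2))
E
```

```text
{'t': 0.0, 'q': array([ 6.46876207e+01,  1.49347077e+01, -7.98614702e+00,  6.71920467e+01,
       -1.17769161e-03,  9.00009891e+01]), 'dq': array([ 0.04766788, -0.04273715,  0.02508343, -0.04208035, -0.06169825,
       -0.0513543 ]), 'tau': array([-4.48926739e-04, -4.05679321e+01,  2.53924119e+01,  1.88658811e-02,
        3.46299544e-05,  6.70338579e-06]), 'ee_pos': array([224.17260327, 473.96032649, 230.47175188]), 'orientation': array([-1.79887099e+02,  1.17963826e-03,  1.54686634e+02]), 'ft_force': array([-0.59262167, -0.79383285,  0.64889704]), 'wrist_torque': array([ 0.03657471,  0.02744835, -0.02445166]), 'grip_force': 0.0, 'finger_gap': 85.38437797979313}
[[-1.00000e-02 -1.00000e+00  5.00000e-02  5.50460e+02]
 [-1.00000e+00  1.00000e-02  1.00000e-02  2.97000e+00]
 [-1.00000e-02 -5.00000e-02 -1.00000e+00  1.25538e+03]
 [ 0.00000e+00  0.00000e+00  0.00000e+00  1.00000e+00]] [[ 8.80000e-01  3.20000e-01 -3.40000e-01  1.12021e+03]
 [ 4.70000e-01 -6.20000e-01  6.30000e-01 -9.40160e+02]
 [-1.00000e-02 -7.10000e-01 -7.00000e-01  1.13941e+03]
 [ 0.00000e+00  0.00000e+00  0.00000e+00  1.00000e+00]]
```

View pics/t0.png

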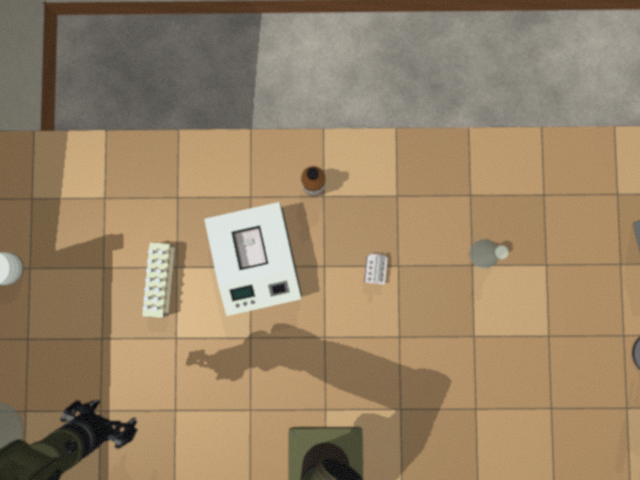

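View pics/s0.png

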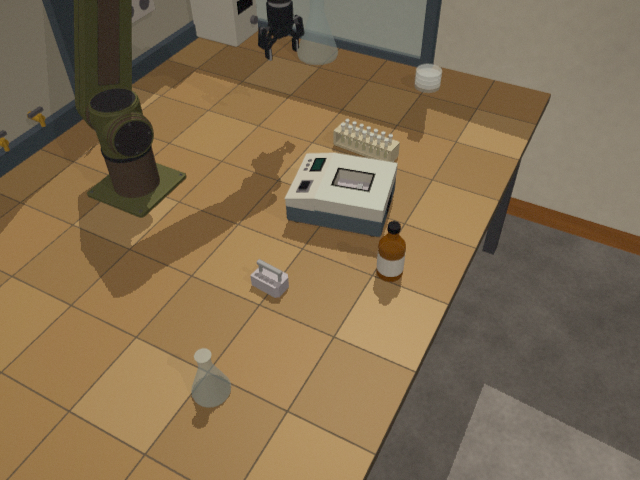

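The top picture shows the shaker with corners at about (206,218), (279,203), (300,300) and (226,315), its well near (250,247) and the rocker near (279,289). The block is at (376,269), the bottle at (313,180), the flask at (485,253) and the rack at (157,280). The scene view agrees. I'll compute positions and enlarge the block and shaker.

```bash
python3 - <<'E'
from h import *
for n,u,v,z in [('BL',206,218,110),('BR',279,203,110),('FR',300,300,92),('FL',226,315,92),('well',250,247,95),('rock',279,289,100),('block',376,269,50)]: print(n,ray('t0',u,v,z))
a=cv2.imread('pics/t0.png');b=cv2.imread('pics/s0.png')
f=lambda i,x,y,w,h,k:cv2.resize(i[y:y+h,x:x+w],(w*k,h*k),interpolation=cv2.INTER_CUBIC)
cv2.imwrite('pics/c0.png',np.vstack([np.hstack([f(a,200,200,100,120,4)[:320*1+160],f(a,356,240,40,60,8)[:480]])[:, :720]]))
print(cv2.imread('pics/c0.png').shape)
E
```

```text
BL [676.9 309.6 110. ]
BR [715.2 118.7 110. ]
FR [461.2  65.4  92. ]
FL [423.  259.6  92. ]
well [601.  196.7  95. ]
rock [490.6 119.7 100. ]
block [ 541. -140.   50.]
(480, 720, 3)
```

View pics/c0.png

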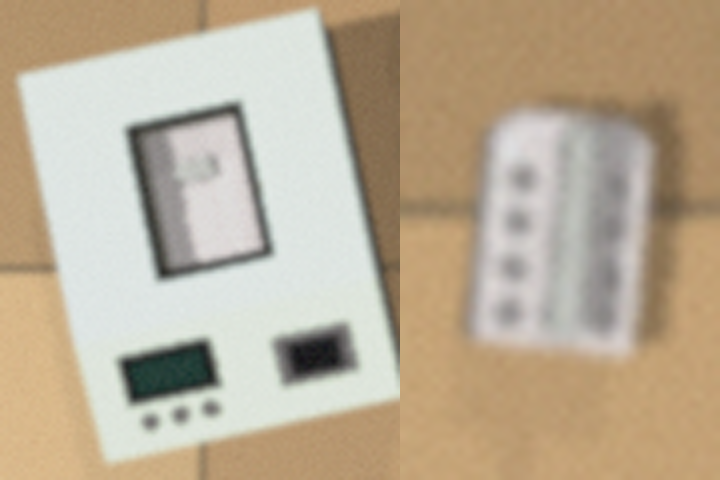

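The crop shows the shaker's front pointing towards the robot, with the key in the back half of the well. The block's bevelled end points to +x, at a yaw of about -4°, and the handle's middle is near (377.5,268.7). I'll add a planning helper and move above the block.

```bash
cat >> h.py <<'E'
def plan(cur,tgt):
    "cur,tgt = x,y,z,yaw (mm,deg) tool down -> dx,dy,dz cm, turn"
    y=np.radians(cur[3]);d=np.array(tgt[:3],float)-cur[:3]
    x=np.array([np.cos(y),np.sin(y),0]);yy=np.array([np.sin(y),-np.cos(y),0])
    return np.round([d@x/10,d@yy/10,-d[2]/10,-((tgt[3]-cur[3]+180)%360-180)],2)
def st():
    s=env.get_state();print(round(s['t'],2),s['ee_pos'].round(1),s['orientation'].round(2),s['q'].round(1),s['ft_force'].round(1),round(s['finger_gap'],1),round(s['grip_force'],1))
E
python3 - <<'E'
from h import *
g=ray('t0',377.5,268.7,70);print(g)
print(np.array(env.capture('wrist')['mount']).round(2))
print(plan([224.467,474.584,231.304,154.687],[g[0],g[1],200,175.5]))
E
```

```text
[ 541.9 -141.6   70. ]
[[   0.     -0.96   -0.3    74.57]
 [   1.      0.      0.     -0.56]
 [   0.     -0.3     0.96 -143.42]
 [   0.      0.      0.      1.  ]]
[-55.04 -42.13   3.13 -20.81]
```

```bash
for i in 1; do python3 -m inch '[[-6,-4.2,0,0,1],[-12,-8.4,0,-4,1],[-18,-12.6,0,-8,1],[-22,-16.8,0,-10,1],[-25,-19,0,-10,1],[-28,-21.5,0,-10.5,1],[-31,-23.8,0,-11,1],[-31,-23.8,0,-11,1]]' ; done; python3 -c "from h import *;st()"
```

```text
t: 0.82
ee_pos: [377.7, 176.7, 231.3]
orientation: [180.0, 0.0, 165.7]
ft_force: [1.2, 1.0, 0.3]
finger_gap: 85.6
grip_force: 0.0
0.82 [377.7 176.7 231.3] [1.8000e+02 1.0000e-02 1.6573e+02] [ 25.1   4.3 -21.2  64.5  -0.   39.3] [1.2 1.  0.3] 85.6 0.0
```

```bash
python3 -c "
from h import *
print(plan([377.7,176.7,231.3,165.7],[542,-141.6,200,175.5]))"
```

```text
[-23.78 -26.79   3.13  -9.8 ]
```

```bash
python3 -m inch '[[-23.78,-26.79,3.13,-9.8,1],[-23.78,-26.79,3.13,-9.8,1],[-23.78,-26.79,3.13,-9.8,1],[-23.78,-26.79,3.13,-9.8,1],[-23.78,-26.79,3.13,-9.8,1],[-23.78,-26.79,3.13,-9.8,1],[-23.78,-26.79,3.13,-9.8,1],[-23.78,-26.79,3.13,-9.8,1]]'; python3 -c "
from h import *
s=env.get_state();e=s['ee_pos'];print(plan([*e,s['orientation'][2]],[542,-141.6,200,175.5]))"
```

```text
t: 1.48
ee_pos: [526.6, -111.9, 202.5]
orientation: [180.0, -0.0, 175.5]
ft_force: [0.7, 0.3, 0.8]
finger_gap: 85.4
grip_force: 0.0
[-1.77 -2.84  0.25 -0.04]
```

```bash
python3 -m inch '[[-1.77,-2.84,0.25,0,1],[-1.77,-2.84,0.25,0,1],[-1.77,-2.84,0.25,0,1]]'; python3 -c "
from h import *
snap('wrist','w1');st()
print(proj('w1',[542,-141.6,70]))"
```

```text
t: 1.73
ee_pos: [541.8, -141.0, 199.4]
orientation: [180.0, -0.1, 175.3]
ft_force: [-0.7, 0.5, 0.1]
finger_gap: 85.5
grip_force: 0.0
1.78 [ 541.1 -139.7  199.7] [ 1.7995e+02 -1.1000e-01  1.7541e+02] [-14.5  19.1  -6.6  64.4   0.   -9.9] [-0.4  0.5 -0. ] 85.3 0.0
[315.3 231.9]
```

View pics/w1.png

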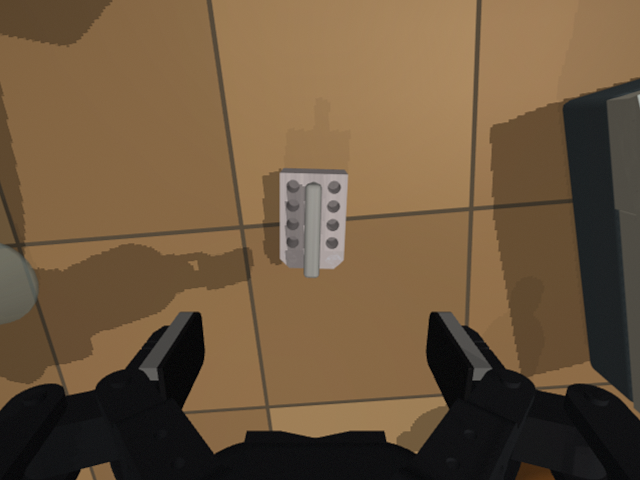

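The wrist view shows the bail running from (314,184) to (312,276), with the bevels at the lower end (+x) and the block's base end at (280..348,170).

```bash
python3 -c "
from h import *
a=ray('w1',314,185,70);b=ray('w1',312.3,275,70);print(a,b,np.linalg.norm(a-b),(a+b)/2,np.degrees(np.arctan2(*(b-a)[1::-1])))
c=ray('w1',280,173,36);d=ray('w1',348,172,36);e=ray('w1',279.5,257,36);f=ray('w1',344.5,259,36)
print(c,d,e,f,np.linalg.norm(c-d),np.degrees(np.arctan2(*(e-c)[1::-1])),np.degrees(np.arctan2(*(f-d)[1::-1])), np.degrees(np.arctan2(*(c-d)[1::-1]))-90)
m=(a+b)/2; print(plan([541.8,-141.0,199.7,175.35],[m[0],m[1],45,175.35]))
"
```

```text
[ 507.5 -139.7   70. ] [ 575.9 -146.7   70. ] 68.75725416274268 [ 541.7 -143.2   70. ] -5.843260407234822
[ 500.8 -166.3   36. ] [ 504.4 -112.5   36. ] [ 570.8 -174.3   36. ] [ 577.1 -119.6   36. ] 53.92031157180011 -6.519801751656991 -5.5779100547354385 -183.828211468475
[-1.000e-02 -2.200e-01  1.547e+01 -0.000e+00]
```

```bash
python3 -m inch '[[0,-0.2,4,0.6,1],[0,-0.2,8,0.6,1],[0,-0.2,12,0.6,1],[0,-0.2,14,0.6,1],[0,-0.2,15.4,0.6,1],[0,-0.2,15.4,0.6,1],[0,-0.2,15.4,0.6,1]]' 30; python3 -c "from h import *;st()"; python3 -m inch '[[0,0,0,0,-1],[0,0,0,0,-1],[0,0,0,0,-1],[0,0,0,0,-1],[0,0,0,0,-1],[0,0,0,0,-1],[0,0,0,0,-1],[0,0,0,0,-1]]' 60;python3 -m inch '[[0,0,0,0,-1],[0,0,0,0,-1],[0,0,0,0,-1],[0,0,0,0,-1],[0,0,0,0,-1]]' 60; python3 -c "from h import *;st()"
```

```text
t: 2.37
ee_pos: [540.4, -140.0, 46.3]
orientation: [180.0, -0.1, 175.0]
ft_force: [-0.4, -0.0, 0.8]
finger_gap: 85.4
grip_force: 0.0
2.37 [ 540.4 -140.    46.3] [ 1.7997e+02 -1.2000e-01  1.7499e+02] [-14.5  26.2 -20.5  43.4   0.   -9.5] [-0.4 -0.   0.8] 85.4 0.0
t: 3.03
ee_pos: [541.9, -142.0, 46.8]
orientation: [-180.0, 0.0, 174.9]
ft_force: [0.2, -1.7, 2.4]
finger_gap: 10.9
grip_force: 62.1
t: 3.45
ee_pos: [542.0, -142.0, 46.9]
orientation: [-179.9, 0.1, 174.9]
ft_force: [-0.6, -3.5, 5.7]
finger_gap: 11.1
grip_force: 62.5
3.45 [ 542.  -142.    46.9] [-1.7995e+02  5.0000e-02  1.7487e+02] [-14.7  26.2 -20.4  43.3  -0.   -9.5] [-0.6 -3.5  5.7] 11.1 62.5
```

```bash
python3 -m inch '[[0,0,-1,0,-1],[0,0,-3,0,-1],[0,0,-7,0,-1],[0,0,-11,0,-1],[0,0,-15,0,-1],[0,0,-18,0,-1],[0,0,-18,0,-1],[0,0,-18,0,-1]]' 80; python3 -c "
from h import *
p=[ray('t0',u,v,110) for u,v in [(232,231.75),(260,225.75),(268,263.75),(239.5,269.5)]];print(p,np.mean(p,0))
p=np.array(p);print(np.degrees(np.arctan2(*(p[0]-p[3])[1::-1])),np.degrees(np.arctan2(*(p[1]-p[2])[1::-1])),np.degrees(np.arctan2(*(p[0]-p[1])[1::-1]))-90)
print(ray('t0',313,175,165))
s=env.get_state();st();w=np.mean(p,0);print(plan([*s['ee_pos'],s['orientation'][2]],[w[0],w[1],225,174.9+16.5]))"
```

```text
t: 4.12
ee_pos: [542.0, -141.0, 227.6]
orientation: [180.0, 0.1, 174.9]
ft_force: [-0.7, -0.1, -4.6]
finger_gap: 10.0
grip_force: 78.8
[array([640.4, 241.4, 110. ]), array([655.7, 168.3, 110. ]), array([556.6, 147.3, 110. ]), array([542. , 221.3, 110. ])] [598.675 194.575 110.   ]
11.544887487756503 11.964395972398652 11.821488340607317
[777.2  28.1 165. ]
4.12 [ 542.  -141.   227.6] [1.7995e+02 1.2000e-01 1.7491e+02] [-14.6  18.4  -3.5  68.    0.1  -9.5] [-0.7 -0.1 -4.6] 10.0 78.8
[ -2.67  33.92   0.26 -16.49]
```

```bash
python3 -c "
from h import *
print(plan([542,-141,227.6,174.9],[621,87,255,191.4]))"
```

```text
[ -5.84  23.41  -2.74 -16.5 ]
```

```bash
python3 -m inch '[[-0.5,2,-0.3,-1.5,-1],[-1.5,6,-1,-4.5,-1],[-2.5,10,-1.7,-7.5,-1],[-3.5,14,-2.7,-10.5,-1],[-4.5,18,-2.7,-13,-1],[-5.5,22,-2.7,-15.5,-1],[-5.84,23.4,-2.74,-16.5,-1],[-5.84,23.4,-2.74,-16.5,-1]]'; python3 -m inch '[[0,0,0,0,-1],[0,0,0,0,-1],[0,0,0,0,-1]]'; python3 -c "
from h import *
snap('wrist','w2');st()"
```

```text
t: 4.78
ee_pos: [619.6, 90.8, 249.7]
orientation: [179.8, -0.3, -168.3]
ft_force: [0.1, -0.8, -4.6]
finger_gap: 10.2
grip_force: 78.8
t: 5.03
ee_pos: [619.4, 85.1, 252.5]
orientation: [-180.0, -0.2, -168.7]
ft_force: [1.0, 0.2, -4.6]
finger_gap: 10.3
grip_force: 78.8
5.08 [619.7  85.  253. ] [-1.8000e+02 -1.2000e-01 -1.6872e+02] [ 7.8 24.8 10.1 75.5 -0.  -3.5] [ 0.2 -0.7 -3.4] 10.4 78.8
```

View pics/w2.png

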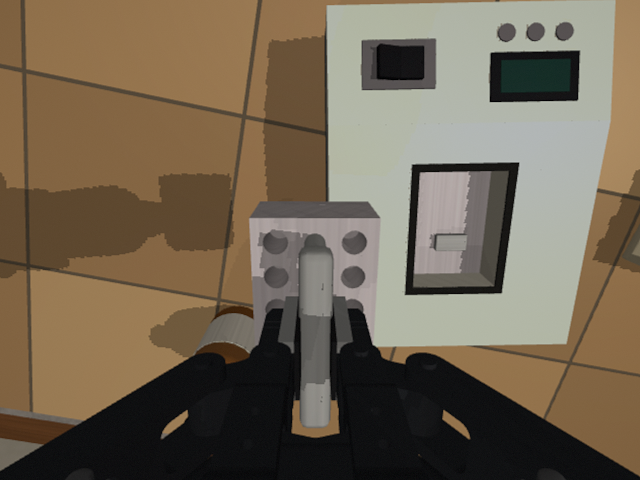

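The wrist view shows the well opening at about x 407-517, y 164-293. The key's top is at about (436-466, 233-250), the rocker near (400,62), and the held block's top is visible. I'll enlarge it.

```bash
python3 -c "
import cv2
a=cv2.imread('pics/w2.png')
cv2.imwrite('pics/c2.png',cv2.resize(a[155:305,395:535],(700,750)[:2] if 0 else (560,600),interpolation=cv2.INTER_CUBIC))"
```

```text
(no output)
```

View pics/c2.png

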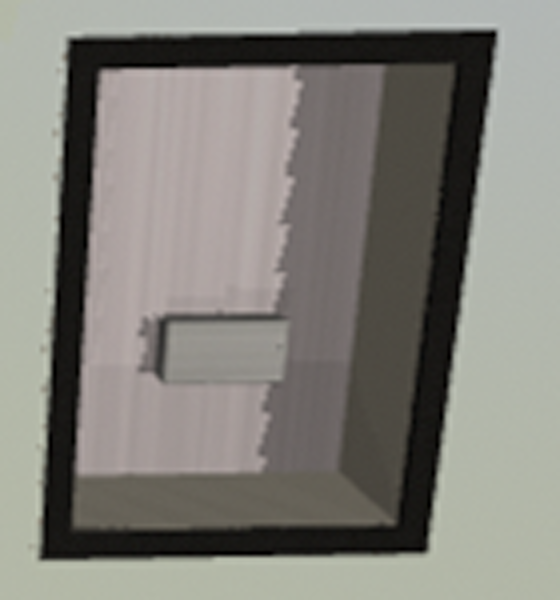

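Crop (4x): the opening's inner corners are (98,68), (457,64), (397,525) and (72,528). The key's top corners are (165,318), (288,318), (284,382) and (162,381).

```bash
python3 -c "
from h import *
f=lambda L,z:np.array([ray('w2',395+u/4,155+v/4,z) for u,v in L])
def rep(n,p):
    ang=lambda d:np.degrees(np.arctan2(d[1],d[0]))
    print(n,p.mean(0).round(1),'yaw',[round(float(x),1) for x in (ang(p[3]-p[0]),ang(p[2]-p[1]),ang(p[1]-p[0])-90,ang(p[2]-p[3])-90)],'len x',np.linalg.norm(p[3]-p[0]).round(1),np.linalg.norm(p[2]-p[1]).round(1),'y',np.linalg.norm(p[1]-p[0]).round(1),np.linalg.norm(p[2]-p[3]).round(1))
rep('open',f([(98,68),(457,64),(397,525),(72,528)],110))
rep('outer',f([(70,38),(497,31),(427,550),(41,557)],110))
rep('key',f([(165,318),(288,318),(284,382),(162,381)],86))
z=253-46.9
a,b=ray('w2',250,218,z+36),ray('w2',380,218,z+36);c,d=ray('w2',257.5,203,z),ray('w2',373.5,202.5,z)
for a,b in((a,b),(c,d)):print(a,b,np.linalg.norm(a-b),np.degrees(np.arctan2(*(b-a)[1::-1]))-90,'front mid',(a+b)/2)
for L in ([(361,39),(437,40),(434,90),(361,89)],):print('rocker frame',np.mean([ray('w2',u,v,98) for u,v in L],0),[ray('w2',u,v,98) for u,v in L])
st()
"
```

```text
open [600.9 193.7 110. ] yaw [12.6, 12.2, 11.9, 11.9] len x 92.0 92.1 y 66.2 65.6
outer [600.9 194.2 110. ] yaw [12.3, 12.4, 12.3, 12.5] len x 103.8 103.5 y 78.2 78.2
key [615.8 200.8  86. ] yaw [13.7, 14.3, 11.2, 10.7] len x 13.9 14.1 y 25.8 25.9
[587.   50.2 242.1] [576.5 102.7 242.1] 53.53970489272424 11.309932474020215 front mid [581.75  76.45 242.1 ]
[588.1  48.3 206.1] [576.4 105.4 206.1] 58.286362041218545 11.579829842821525 front mid [582.25  76.85 206.1 ]
rocker frame [493.725 119.325  98.   ] [array([482.8,  89.5,  98. ]), array([473. , 141.8,  98. ]), array([504.7, 149. ,  98. ]), array([514.4,  97. ,  98. ])]
5.08 [619.7  85.  253. ] [-1.8000e+02 -1.2000e-01 -1.6872e+02] [ 7.8 24.8 10.1 75.5 -0.  -3.5] [ 0.2 -0.7 -3.4] 10.4 78.8
```

Sizes match well: the well is at (600.9, 194.0) with yaw 12.2°, and the key is about (16, +3.7) from it in the shaker frame. The block's lower front edge looks inconsistent, so I'll check for tilt.

```bash
python3 -c "
import cv2
a=cv2.imread('pics/w2.png')
cv2.imwrite('pics/c3.png',cv2.resize(a[190:340,235:395],(640,600),interpolation=cv2.INTER_CUBIC))
from h import *
for u,v in ((316,247),(315,427)):print(ray('w2',u,v,276))
# predicted corners for nominal held block
y=np.radians(11.3);c=np.array([619.7,85,206]);
for X in(-40,40):
  for Y in(-27,27):
    for Z in(0,36):print(X,Y,Z,proj('w2',c+[X*np.cos(y)-Y*np.sin(y),X*np.sin(y)+Y*np.cos(y),Z]))
"
```

```text
[583.5  77.2 276. ]
[654.6  91.1 276. ]
-40 -27 0 [262.9 199.4]
-40 -27 36 [251.6 215.3]
-40 27 0 [370.7 199.4]
-40 27 36 [382.8 215.3]
40 -27 0 [268.6 340.2]
40 -27 36 [259.7 380.9]
40 27 0 [364.6 340.3]
40 27 36 [374.  380.9]
```

View pics/c3.png

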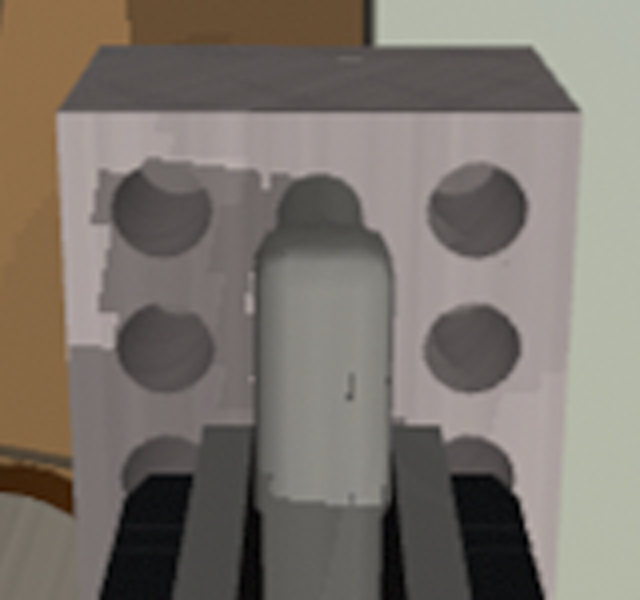

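The corners match a level block, offset about (+1.1,-0.9) mm in the hand. Now I move it above the key position.

```bash
python3 -c "
from h import *
print(plan([619.6,85,253,191.28],[598.9,198.1,177,192.2]))"
```

```text
[-0.18 11.5   7.6  -0.92]
```

```bash
python3 -m inch '[[0,2,0,-0.3,-1],[-0.1,5,0,-0.6,-1],[-0.18,8,0,-0.92,-1],[-0.18,10.5,1.5,-0.92,-1],[-0.18,11.5,4,-0.92,-1],[-0.18,11.5,6.5,-0.92,-1],[-0.18,11.5,7.6,-0.92,-1],[-0.18,11.5,7.6,-0.92,-1]]'; python3 -m inch '[[0,0,0,0,-1],[0,0,0,0,-1],[0,0,0,0,-1],[0,0,0,0,-1]]'; python3 -c "
from h import *
q=[]
for i in range(4):
  s=snap('wrist','w3');q.append(np.r_[s['ee_pos'],s['orientation']%360,s['ft_force']])
print(np.mean(q,0).round(2),np.std(q,0).round(2));st()"
```

```text
t: 5.75
ee_pos: [596.9, 197.8, 174.3]
orientation: [-179.9, -0.4, -167.8]
ft_force: [-0.2, -0.2, -3.7]
finger_gap: 10.4
grip_force: 78.8
t: 6.08
ee_pos: [600.7, 199.3, 179.5]
orientation: [180.0, 0.2, -167.7]
ft_force: [-0.8, 0.8, -4.3]
finger_gap: 10.6
grip_force: 78.9
[ 6.0041e+02  1.9939e+02  1.7908e+02  1.7999e+02  1.3000e-01  1.9228e+02
 -2.9000e-01  1.7000e-01 -4.4600e+00] [0.23 0.05 0.29 0.   0.03 0.01 0.34 0.4  0.12]
6.28 [599.9 199.5 178.4] [ 1.7999e+02  6.0000e-02 -1.6770e+02] [18.4 26.8  2.3 65.4  0.   6.1] [-0.2 -0.6 -4.7] 10.3 78.9
```

View pics/w3.png

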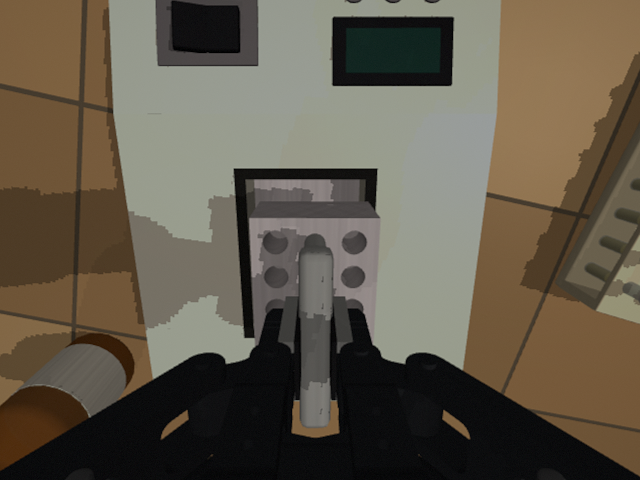

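The wrist view shows the block over the well, with the outer rim's front corners at (234,170) and (377,169) and the block's top front edge at (249,218)-(380,218).

```bash
python3 -c "
from h import *
u=np.array([.977,.2115]);v=np.array([-.2115,.977])
p,q=ray('w3',234,169.5,110)[:2],ray('w3',377.5,169,110)[:2];w=(p+q)/2+51.9*u
z=env.get_state()['ee_pos'][2]-46.9
a,b=ray('w3',249.3,218,z+36)[:2],ray('w3',380,218,z+36)[:2];c,d=ray('w3',260,202,z)[:2],ray('w3',368.3,202,z)[:2]
print(w,np.linalg.norm(p-q),np.degrees(np.arctan2(*(q-p)[::-1]))-90)
for a,b in((a,b),(c,d)):
  m=(a+b)/2+40*u;print(m,np.linalg.norm(a-b),np.degrees(np.arctan2(*(b-a)[::-1]))-90,'rel well',(m-w)@u,(m-w)@v)
st()"
```

```text
[601.3063  193.42685] 78.36612788698955 12.528807709151508
[601.93 198.56] 54.03785710036993 12.287297423372237 rel well 1.6950161250000968 4.883174999999979
[602.28 198.36] 54.449977043154014 12.300538878998111 rel well 1.9946661250001214 4.613749999999986
6.28 [599.9 199.5 178.4] [ 1.7999e+02  6.0000e-02 -1.6770e+02] [18.4 26.8  2.3 65.4  0.   6.1] [-0.2 -0.6 -4.7] 10.3 78.9
```

```bash
python3 -m inch '[[0.1,-0.05,0,0,-1],[0.18,-0.09,0.4,0,-1],[0.18,-0.09,1.0,0,-1],[0.18,-0.09,1.6,0,-1],[0.18,-0.09,2.2,0,-1],[0.18,-0.09,2.6,0,-1],[0.18,-0.09,2.8,0,-1],[0.18,-0.09,2.8,0,-1]]'; python3 -m inch '[[0,0,0,0,-1],[0,0,0,0,-1],[0,0,0,0,-1],[0,0,0,0,-1],[0,0,0,0,-1]]'; python3 -c "
from h import *
st()"
```

```text
t: 6.95
ee_pos: [597.5, 198.0, 148.8]
orientation: [-180.0, -0.1, -167.7]
ft_force: [-0.4, -0.0, -4.8]
finger_gap: 10.4
grip_force: 78.9
t: 7.37
ee_pos: [598.2, 198.3, 150.1]
orientation: [180.0, 0.0, -167.7]
ft_force: [0.3, 0.4, -3.5]
finger_gap: 10.2
grip_force: 78.9
7.37 [598.2 198.3 150.1] [ 1.8000e+02  3.0000e-02 -1.6769e+02] [18.3 27.5 -0.9 61.6 -0.   6. ] [ 0.3  0.4 -3.5] 10.2 78.9
```

```bash
python3 -m inch '[[0,0,0.3,0,-1],[0,0,0.6,0,-1],[0,0,0.9,0,-1],[0,0,1.1,0,-1],[0,0,1.3,0,-1],[0,0,1.3,0,-1],[0,0,1.3,0,-1],[0,0,1.3,0,-1]]'; python3 -m inch '[[0,0,0.1,0,-1],[0,0,0.2,0,-1],[0,0,0.3,0,-1],[0,0,0.3,0,-1],[0,0,0.3,0,-1],[0,0,0.3,0,-1]]'
```

```text
t: 8.03
ee_pos: [598.1, 198.2, 136.9]
orientation: [180.0, 0.0, -167.7]
ft_force: [-0.9, -0.4, -4.3]
finger_gap: 10.2
grip_force: 78.9
t: 8.53
ee_pos: [598.0, 198.2, 133.9]
orientation: [180.0, -0.0, -167.7]
ft_force: [0.4, 0.1, -3.8]
finger_gap: 10.4
grip_force: 78.9
```

```bash
python3 -m inch '[[0,0,0.05,0,-1],[0,0,0.1,0,-1],[0,0,0.15,0,-1],[0,0,0.2,0,-1],[0,0,0.2,0,-1],[0,0,0.2,0,-1]]';python3 -m inch '[[0,0,0.05,0,-1],[0,0,0.1,0,-1],[0,0,0.1,0,-1],[0,0,0.1,0,-1],[0,0,0.1,0,-1]]'
```

```text
t: 9.03
ee_pos: [598.0, 198.2, 131.8]
orientation: [180.0, -0.0, -167.7]
ft_force: [0.2, 0.8, -3.6]
finger_gap: 10.6
grip_force: 78.9
t: 9.45
ee_pos: [598.1, 198.2, 130.9]
orientation: [180.0, 0.0, -167.7]
ft_force: [0.5, 0.3, -4.0]
finger_gap: 10.5
grip_force: 78.9
```

```bash
python3 -m inch '[[0,0,0.05,0,-1],[0,0,0.1,0,-1],[0,0,0.15,0,-1],[0,0,0.15,0,-1],[0,0,0.15,0,-1],[0,0,0.15,0,-1]]';python3 -m inch '[[0,0,0.05,0,-1],[0,0,0.1,0,-1],[0,0,0.1,0,-1],[0,0,0.1,0,-1],[0,0,0.1,0,-1]]'
```

```text
t: 9.95
ee_pos: [598.1, 198.2, 129.3]
orientation: [180.0, -0.0, -167.7]
ft_force: [-1.1, 0.4, -4.2]
finger_gap: 10.6
grip_force: 78.9
t: 10.37
ee_pos: [598.1, 198.2, 128.3]
orientation: [180.0, 0.0, -167.7]
ft_force: [-0.6, 0.0, -4.5]
finger_gap: 10.0
grip_force: 78.9
```

In at the first try; I keep easing it down until contact.

```bash
python3 -m inch '[[0,0,0.05,0,-1],[0,0,0.1,0,-1],[0,0,0.1,0,-1],[0,0,0.1,0,-1],[0,0,0.1,0,-1]]';python3 -m inch '[[0,0,0.05,0,-1],[0,0,0.05,0,-1],[0,0,0.05,0,-1],[0,0,0.05,0,-1]]'
```

```text
t: 10.78
ee_pos: [598.1, 198.2, 127.3]
orientation: [-180.0, -0.0, -167.7]
ft_force: [1.2, -0.4, -4.6]
finger_gap: 10.6
grip_force: 78.9
t: 11.12
ee_pos: [598.1, 198.3, 126.9]
orientation: [-180.0, 0.0, -167.7]
ft_force: [-0.1, -0.0, -4.0]
finger_gap: 10.3
grip_force: 79.0
```

```bash
python3 -m inch '[[0,0,0.05,0,-1],[0,0,0.05,0,-1],[0,0,0.05,0,-1],[0,0,0.05,0,-1]]';python3 -m inch '[[0,0,0.05,0,-1],[0,0,0.05,0,-1],[0,0,0.05,0,-1],[0,0,0.05,0,-1]]'
```

```text
t: 11.45
ee_pos: [598.2, 198.2, 126.7]
orientation: [-180.0, 0.0, -167.7]
ft_force: [-0.5, -0.7, -0.8]
finger_gap: 10.1
grip_force: 79.3
t: 11.78
ee_pos: [598.3, 198.1, 126.6]
orientation: [-180.0, 0.1, -167.7]
ft_force: [-1.0, -2.2, 4.4]
finger_gap: 10.3
grip_force: 80.0
```

The contact force rises right at the home height (126.6, expected 126.9). I'll ease off, release, and lift clear.

```bash
python3 -m inch '[[0,0,-0.05,0,-1],[0,0,-0.05,0,-1],[0,0,-0.05,0,-0.8],[0,0,-0.05,0,-0.5],[0,0,-0.05,0,0],[0,0,-0.05,0,0.3],[0,0,-0.05,0,0.3],[0,0,-0.05,0,0.3]]';python3 -m inch '[[0,0,-0.5,0,0.3],[0,0,-1.5,0,0.3],[0,0,-3,0,0.3],[0,0,-6,0,0.3],[0,0,-9,0,0.3],[0,0,-10,0,0.3],[0,0,-10,0,0.3],[0,0,-10,0,0.3]]'; python3 -m inch '[[4,0,-2,0,-0.5],[6,0,-2,0,-1],[6,0,-2,0,-1],[6,0,-2,0,-1],[6,0,-2,0,-1],[6,0,-2,0,-1]]'; python3 -c "
from h import *
snap('wrist','w4');st()"
```

```text
t: 12.45
ee_pos: [598.0, 198.4, 126.1]
orientation: [180.0, -0.0, -167.7]
ft_force: [0.5, 1.1, 0.8]
finger_gap: 55.4
grip_force: 0.0
t: 13.12
ee_pos: [598.5, 198.4, 227.1]
orientation: [180.0, 0.1, -167.7]
ft_force: [0.7, -0.8, 0.2]
finger_gap: 55.7
grip_force: 0.0
t: 13.62
ee_pos: [539.8, 185.5, 245.3]
orientation: [-180.0, -0.1, -167.7]
ft_force: [-0.9, -0.1, 0.7]
finger_gap: -0.1
grip_force: 0.0
13.67 [539.9 185.5 245.4] [-1.7999e+02 -5.0000e-02 -1.6770e+02] [19.  19.2  0.4 71.2 -0.   6.7] [-0.5  0.7 -0.6] -0.2 0.0
```

View pics/w4.png

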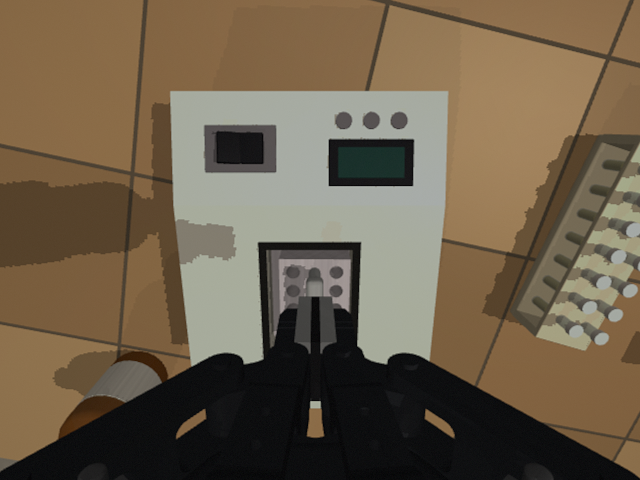

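The block sits deep in the well, with its handle upright at (315,285). The rocker's bezel spans (205,125)-(276,172) and the rocker itself (213-264,133-163), with its raised half at the left.

```bash
python3 -c "
from h import *
u=np.array([.977,.2115]);v=np.array([-.2115,.977])
w=np.array([600.9,194.0])
sh=lambda p:((p[:2]-w)@u,(p[:2]-w)@v)
fl=ray('w4',170,92,92);fr=ray('w4',447,92,92);print('front',fl,fr,sh(fl),sh(fr))
for n,U,V,z in[('bezel c',240.5,148.5,98),('rock L edge top',213,148,108),('rock R edge',263,148,104),('rock c',238,148,104),('blkfrontL',277.5,259,116),('blkR',352.5,259,116)]:
  p=ray('w4',U,V,z);print(n,p,np.round(sh(p),1))
a=cv2.imread('pics/w4.png');cv2.imwrite('pics/c4.png',cv2.resize(a[115:305,195:365],(680,600)[:2] if 0 else (536,600),interpolation=cv2.INTER_CUBIC))"
```

```text
front [466.6  61.2  92. ] [423.9 256.6  92. ] (np.float64(-159.29829999999995), np.float64(-101.34115000000001)) (np.float64(-159.6891), np.float64(98.59570000000002))
bezel c [494.4 118.2  98. ] [-120.1  -51.5]
rock L edge top [497.3 100.8 108. ] [-120.9  -69.1]
rock R edge [490.  135.1 104. ] [-120.8  -34.1]
rock c [493.8 117.5 104. ] [-120.8  -52.1]
blkfrontL [566.8 161.3 116. ] [-40.2 -24.7]
blkR [554.8 216.6 116. ] [-40.3  31.8]
```

View pics/c4.png

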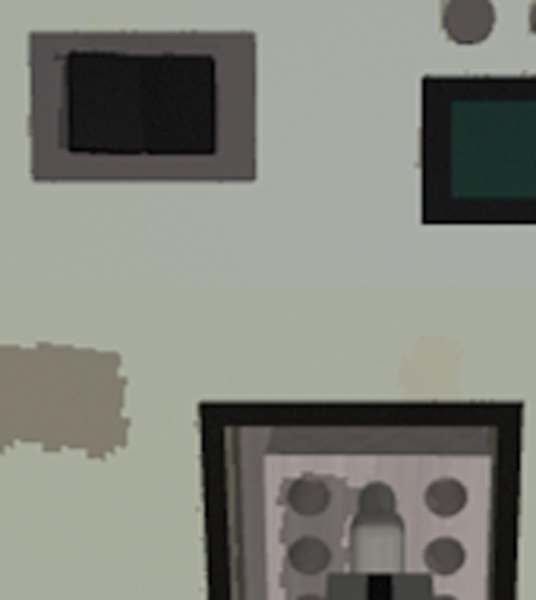

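```bash
python3 -c "
from h import *
print(plan([539.9,185.5,245.4,192.3],[497.2,104,125,192.3]))"; python3 -c 1
```

```text
[ 5.91 -7.05 12.04 -0.  ]
```

```bash
python3 -m inch '[[2,-3,0,0,-1],[4,-6,0,0,-1],[5.9,-7.05,2,0,-1],[5.9,-7.05,6,0,-1],[5.9,-7.05,9,0,-1],[5.9,-7.05,11.5,0,-1],[5.9,-7.05,12,0,-1],[5.9,-7.05,12,0,-1]]'; python3 -m inch '[[0,0,0,0,-1],[0,0,0,0,-1],[0,0,0.3,0,-1],[0,0,0.6,0,-1],[0,0,0.8,0,-1],[0,0,0.8,0,-1]]'; python3 -m inch '[[0,0,0.2,0,-1],[0,0,0.4,0,-1],[0,0,0.4,0,-1],[0,0,0.4,0,-1]]'
```

```text
t: 14.33
ee_pos: [495.5, 103.6, 124.4]
orientation: [180.0, -0.3, -167.7]
ft_force: [-0.5, 0.2, -0.0]
finger_gap: -0.1
grip_force: 0.0
t: 14.83
ee_pos: [496.7, 104.0, 118.3]
orientation: [180.0, -0.0, -167.7]
ft_force: [-0.8, 0.1, 0.5]
finger_gap: 0.3
grip_force: 0.0
t: 15.17
ee_pos: [496.6, 103.9, 114.2]
orientation: [180.0, -0.0, -167.7]
ft_force: [-0.8, 0.6, -0.1]
finger_gap: 0.3
grip_force: 0.0
```

```bash
python3 -m inch '[[0,0,0.1,0,-1],[0,0,0.2,0,-1],[0,0,0.3,0,-1],[0,0,0.3,0,-1],[0,0,0.3,0,-1]]'; python3 -m inch '[[0,0,0.1,0,-1],[0,0,0.2,0,-1],[0,0,0.2,0,-1],[0,0,0.2,0,-1]]';python3 -m inch '[[0,0,0.05,0,-1],[0,0,0.1,0,-1],[0,0,0.1,0,-1],[0,0,0.1,0,-1]]'
```

```text
t: 15.58
ee_pos: [497.2, 103.8, 111.6]
orientation: [-180.0, 0.0, -167.7]
ft_force: [0.7, -1.1, 2.4]
finger_gap: 0.2
grip_force: 1.1
t: 15.92
ee_pos: [497.3, 103.7, 109.6]
orientation: [-180.0, 0.1, -167.7]
ft_force: [2.1, -2.8, 4.3]
finger_gap: -0.0
grip_force: 1.9
t: 16.25
ee_pos: [497.2, 103.8, 108.5]
orientation: [-180.0, 0.0, -167.7]
ft_force: [3.2, -3.9, 4.4]
finger_gap: 0.1
grip_force: 2.5
```

```bash
python3 -m inch '[[0,0,0.05,0,-1],[0,0,0.1,0,-1],[0,0,0.1,0,-1],[0,0,0.1,0,-1]]'; python3 -m inch '[[0,0,0.05,0,-1],[0,0,0.1,0,-1],[0,0,0.1,0,-1],[0,0,0.1,0,-1]]'
```

```text
t: 16.58
ee_pos: [497.1, 104.0, 107.6]
orientation: [-180.0, 0.0, -167.7]
ft_force: [1.1, -2.6, 5.4]
finger_gap: -0.1
grip_force: 2.8
t: 16.92
ee_pos: [497.2, 104.0, 107.4]
orientation: [-180.0, 0.1, -167.7]
ft_force: [-0.4, -4.0, 11.8]
finger_gap: -0.0
grip_force: 5.6
```

The press reached a stop (11.8 N after about 4-5 mm of travel). I'll back off and look.

```bash
python3 -m inch '[[0,0,0,0,-1],[0,0,0,0,-1],[0,0,-1,0,-1],[0,0,-4,0,-1],[2,0,-8,0,-1],[2,0,-12,0,-1],[2,0,-12,0,-1],[2,0,-12,0,-1]]'; python3 -c "
from h import *
snap('wrist','w5');snap('scene','s5');st()
a=cv2.imread('pics/w5.png');b=cv2.imread('pics/s5.png')
w=cv2.resize(a,(560,420));c=cv2.resize(b[140:240,270:410],(560,400)[:2],interpolation=cv2.INTER_CUBIC)
p=proj('w5',[494,118,106]).astype(int);print(p)
y,x=max(p[1]-60,0),max(p[0]-80,0);d=cv2.resize(a[y:y+120,x:x+160],(400,300),interpolation=cv2.INTER_CUBIC)
e=cv2.resize(b[150:235,280:400],(400,283),interpolation=cv2.INTER_CUBIC)
cv2.imwrite('pics/f5.png',np.vstack([np.hstack([d,cv2.resize(a,(400,300))]),np.hstack([e,cv2.resize(b,(400,283))])]))"
```

```text
t: 17.58
ee_pos: [477.8, 100.9, 228.1]
orientation: [179.9, 0.2, -167.6]
ft_force: [1.2, 0.1, -0.8]
finger_gap: 0.0
grip_force: 0.0
17.68 [476.  100.2 225.1] [ 1.7991e+02 -1.5000e-01 -1.6766e+02] [ 11.8  11.4 -13.5  65.2   0.1  -0.5] [ 0.6 -0.1 -0.3] -0.2 0.0
[334 259]
```

View pics/f5.png

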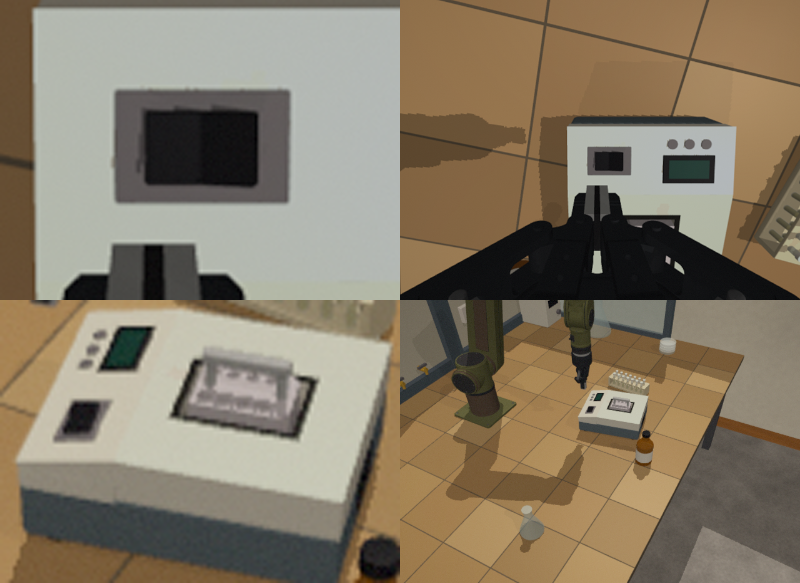

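The rocker, at about (145-258,110-185) in the top-left crop, now shows a darker right half. The block is flat in the well with its handle upright, and the glassware and rack are undisturbed. I'll check the rocker's state from its geometry and shading.

```bash
python3 -c "
from h import *
u=np.array([.977,.2115]);v=np.array([-.2115,.977]);w=np.array([600.9,194.0])
P=lambda f,y,z:proj(f,[*(w-120.5*u+y*v),z])
for f in('w4','w5'):
  print(f,'L off',P(f,-52-17*.955,110),'L on',P(f,-69,105.8),'R off',P(f,-35,105.8),'R on',P(f,-52+17*.955,110),'mid',P(f,-52,105.8))
for f,x0,x1,r in(('w4',205,275,148),('w5',298,372,258)):
  g=cv2.imread(f'pics/{f}.png').mean(2)[r-3:r+4].mean(0);print(f,x0,g[x0:x1].round().astype(int))
"
```

```text
w4 L off [213.7 149. ] L on [214.1 148.6] R off [261.5 148.7] R on [259.6 149.1] mid [237.8 148.7]
w5 L off [311.4 261.2] L on [310.4 259.3] R off [356.6 259.4] R on [356.2 261.3] mid [333.5 259.3]
w4 205 [81 79 81 81 81 81 82 82 78 66 59 42 12 21 23 23 23 23 23 22 24 24 23 23
 24 23 23 24 23 23 23 24 24 24 22 20 19 20 20 20 19 20 21 20 20 22 20 21
 21 21 21 21 21 21 21 22 20 10 44 75 83 83 84 83 83 83 83 84 83 82]
w5 298 [183 142  85  89  90  90  90  90  90  90  92  78  64  55  30  20  22  23
  24  24  24  24  23  24  24  24  24  24  25  25  25  25  25  25  25  23
  19  16  16  17  16  17  17  17  17  18  17  17  16  18  17  16  17  18
  17  18  17  16  12  68  91  90  91  92  92  92  92  92  92  91  89 117
 165 183]
```

Shading and half widths suggest it flipped. I'll confirm by touch: going back to 109 mm should meet no resistance if it's on.

```bash
python3 -m inch '[[-1,0,3,0,-1],[-2,0,6,0,-1],[-2,0,9,0,-1],[-2,0,11,0,-1],[-2,0,11.3,0,-1],[-2,0,11.5,0,-1],[-2,0,11.6,0,-1],[-2,0,11.6,0,-1]]'; python3 -m inch '[[0,0,0.05,0,-1],[0,0,0.1,0,-1],[0,0,0.1,0,-1],[0,0,0.1,0,-1]]'; python3 -m inch '[[0,0,0.1,0,-1],[0,0,0.2,0,-1],[0,0,0.2,0,-1],[0,0,0.2,0,-1]]'
```

```text
t: 18.35
ee_pos: [497.3, 104.2, 111.0]
orientation: [180.0, 0.1, -167.7]
ft_force: [-0.4, -0.6, 0.7]
finger_gap: -0.2
grip_force: 0.0
t: 18.68
ee_pos: [497.2, 104.0, 110.0]
orientation: [180.0, 0.1, -167.7]
ft_force: [0.3, -0.3, 0.2]
finger_gap: -0.0
grip_force: 0.0
t: 19.02
ee_pos: [497.1, 104.0, 107.8]
orientation: [-180.0, 0.0, -167.7]
ft_force: [-0.3, -0.3, 3.2]
finger_gap: -0.0
grip_force: 1.7
```

There was no resistance until 107.8 mm, so the rocker is on. I'll retreat and hand in.

```bash
python3 -m inch '[[0,0,-1,0,-1],[0,0,-4,0,-1],[0,0,-8,0,-1],[0,0,-12,0,-1],[0,0,-12,0,-1],[0,0,-12,0,-1],[0,0,-12,0,-1],[0,0,-12,0,-1]]'; python3 -c "
from h import *
print(env.close_job())"
```

```text
t: 19.68
ee_pos: [495.6, 103.7, 225.7]
orientation: [180.0, -0.2, -167.7]
ft_force: [-0.0, -0.2, -0.9]
finger_gap: -0.1
grip_force: 0.0
the job is handed in; nothing more can be done
None
```

The block sits fully home on the driving key and has been let go, the rocker is on (confirmed by touch), the arm is clear, and the job was handed in at about 20 s; no verdict came back.

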